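# Clamp a goldsmith's bench pin with the slotted screw of its holder

### The job

The wooden bench pin has been put loosely into its steel holder: push it fully home. Then take the flat driver out of the tool stand, set its blade in the slot of the holder's clamp screw and turn the screw clockwise until it is firmly nipped up but not over-tightened, pressing the blade firmly down into the slot all the while but without leaning hard on it, nor touching the screw with the fingers. Put the driver back upright, fully down in its hole in the stand, and leave the other tools where they lie.

Things in the scene. Friction and masses are not known exactly. Their poses are not given: they have to be found in the camera images.
- holder: fixed dark steel bench-pin holder with a small anvil behind it. Foot plate 118 x 92 x 10 mm. The socket block is 56 (x) x 66 (y) mm and 57 mm high, with the clamp screw upright in the middle of its top; the anvil behind it (+x) is 55 mm high. Origin on the bench straight below the screw's axis; x axis points from the pin's nose through the screw to the anvil, so the pin slides home along +x; z up. Its foot plate ends 43 mm in front of and 75 mm behind the origin
- pin_nose (a point): middle of the blunt front face of the wooden bench pin, which sticks out of the holder's socket to -x of the holder. The pin is 49 mm wide (y) and 20 mm thick with its underside 24.5 mm above the bench; its top slopes down to the nose, whose flat upright front face is 49 mm wide and 12 mm high (24.5 to 36.5 mm above the bench). This point is 108 mm from the screw's axis when the pin is home. Axes as the holder's
- pin (a joint): how far the pin stands out of its home position, in m: 0 is fully home against its stop; starts between 0.010 and 0.022. It slides stiffly (about 5 N) and stays where it is left
- screw: slotted clamp screw; origin mid-floor of the slot, x along the slot, z up. Round steel head 24 mm across, top 65.5 mm above the bench; slot right across it, 3.2 mm wide, 4.5 mm deep (floor 61 mm above the bench). Clockwise from above tightens; the head keeps its height. It turns stiffly (about 0.08 N m) for 0.15 to 1.05 rad, never the same, until it bites
- nip (a joint): twist of the screw past its bite, in rad: 0 while it still runs, growing a little as it is tightened. Torque needed: 0.10 N m plus 2 N m per rad. Firmly nipped up is 0.03 to 0.08 (0.17 to 0.26 N m on the driver); past 0.11 (0.32 N m) it is over-tightened. When the driver is eased off it settles back, at most to about 0.05
- driver_grip (a point): middle of the handle of the flat driver (half-way up the handle), the thing to grasp. Handle: dark wood, hexagonal, upright, 26 mm across flats, 72 mm long, one pair of flats facing this frame's +y and -y, the others at 60 degrees. z axis along the driver from blade to handle. 104 mm above the blade's end; the driver is 147 mm long, 110 g
- driver_tip (a point): middle of the driver blade's end; x along the blade's width, z to the handle. Blade 16 mm wide (x), 2.2 mm thick (y), flat for 10 mm; shank 8 mm thick; ferrule 16 mm across under the handle. Press it in the slot with 6 to 15 N before and while turning; over 25 N bruises the screw. It starts blade down in the stand, this point 4 mm above the bench, the handle's underside (68 mm above it) on the stand
- stand_hole (a point): middle of the mouth of the driver's round hole, 21 mm across and right through, in the fixed wooden tool stand: a block 66 (x) x 120 (y) x 72 mm high; this point lies on its top 30 mm from its middle towards -y of the stand. Axes as the stand's. Two gravers with mushroom-shaped handles stand fixed 75 mm from this hole towards +y, up to 134 mm above the bench
- dapping_mid (a point): steel dapping block, a 50 mm cube with round hollows; this point is its centre. Bystander
- loupe: folding loupe, black lens barrel 25 mm across with a steel case, 57 mm long, 16 mm high; origin on the bench under the lens. Bystander
- hammer_mid (a point): hammer with wooden handle lying on the bench, 230 mm long; this point is the middle of its length. Bystander
- file_mid (a point): flat hand file with wooden handle, 255 mm long, lying on the bench; this point is about its middle. Bystander
- ring_clamp_mid (a point): wooden ring clamp (two 125 mm jaws with a steel band), 27 mm high, lying; this point is its centre. Bystander
- pliers_mid (a point): pliers with black handles, 140 mm long, lying; this point is near the joint. Bystander
- jar_mid (a point): small amber jar with dark lid, 54 mm across, 62 mm high, standing; this point is its centre. Bystander

How it is judged:
By the outcome, as a careful person would: the job done as asked, in the order asked, and still so for the second after the job is handed in, with the robot touching nothing.
It also fails if it takes over 72 s, if anything falls off the work surface, if the arm or the gripper's body presses on something with over 40 N, if the wrist force passes 120 N, or if a joint passes its speed limit or range.

### The arm

A 7-joint arm with a two-finger parallel gripper is mounted at the origin on the work surface. World frame = base frame: x ahead of the robot, y to its left, z up, the work surface at z = 0. Lengths are in m, angles in rad, forces in N, time in s.
With the tool pointing down it reaches from about 0.4 to 0.85 m from the base axis. Payload 4.4 kg.
Tool frame: the origin (TCP) lies at the very end of the fingers, on their centre line; the grasp point (between the pads) lies 19 mm behind it; z points along the fingers, y is the line along which they close (so a half turn about z gives the same grasp; the last joint's range is limited). The gripper opens to 94 mm and grips with 3 to 60 N. Pads are 16 mm wide; open, the fingers measure 119 mm over their backs; the gripper's body (75 mm by 177 mm) begins 78 mm behind the grasp point.
Start: joints at [-0.066, 0.628, 0.038, 1.517, -0.027, 0.996, -0.02], TCP at [0.65, 0, 0.205] pointing down, gripper open.
Joint ranges: [-3.06, 3.06], [-0.37, 2.12], [-1.25, 1.32], [0.18, 2.47], [-1.1, 4.24], [0.23, 1.98], [-2.94, 2.94]. Speed limits (rad/s): [2.57, 2.57, 3.14, 3.14, 3.14, 3.14, 3.14].

### API

Orientations are given as a unit quaternion [w, x, y, z].
In Python, from station import observe, read_camera, camera_info, hand_in gives the robot as it stands. The module is installed in compiled form; this text tells all that it offers.
- The arm moves only by the tool servo_tool, never from a script. Its argument "targets" is a list of rows, each a list of 7 numbers: the shift along the tool's x, y, z in cm, then the turn, a rotation vector about the tool's x, y, z in degrees, then the opening, from 0 (shut) to 1 (fully open). A call has 1 to 12 rows; each row shifts and turns the commanded pose from where the row before left it, along the tool's axes as they then stand; what a row does not reach is not made up. A row lasts 1/10 s, in which the tool goes at most 50 mm and 8.59 degrees, less where a joint would pass 70% of its speed; a pose out of reach is approached as far as the arm can. A call is refused whole if a number of a shift passes 5 or a number of a turn 8.59, either way. A call with a gripper value outside its range is refused whole. The fingers move at their own pace and stop on an object; the grip force is fixed at half the most. Time passes only in rows, so rows that do not move let the fingers close. It gives the time, the measured TCP pose, the force, the opening and the grip force at its end, in the units of the state.
- observe(): the state, without advancing time (a new reading comes with each control period).
- read_camera(name): name is "scene" or "side" or "wrist"; returns (picture, depth): 480x640x3 uint8, red, green, blue; 480x640 float32, m along the optical axis (not along the pixel's ray), 0 where there is no reading.
- camera_info(name): a dict with "K" (3x3 intrinsics, pixels), "D" ([k1, k2, p1, p2, k3] as OpenCV has them; the pictures are not rectified), "rvec" (rotation vector, rad) and "tvec" (3), from world to camera coordinates, as OpenCV has them. Camera axes: x right, y down, z forward; pixel columns grow to the right and rows downward; lengths in m; the calibration is good to about 2 mm. A picture is of the moment at which its call begins: read the wrist's pose just before it. camera_info takes no time and is no camera call; for the wrist camera it gives the pose at the moment of the call.
- hand_in(): hands the job in; it is judged then, once.
The state is a dict: "time": time; "joint_positions": joint angles; "joint_vel": joint speeds; "joint_efforts": joint torques, N m; "ee_pos": TCP position; "tool_rot": TCP orientation; "wrist_force": force on the tool from outside, world axes, zero at the start; "wrist_torque": the same for the moment, N m; "grip_width": opening from 0.0 (shut) to 1.0 (fully open); "finger_force": force on a finger pad.
Only numpy, scipy, OpenCV 4.12 (cv2) and the standard library are available. Lean on these libraries where they do the work, as an engineer would, in place of code of your own. Each camera call takes 0.05 s, during which the arm holds its last target. There are 200 camera calls.

## Working session

There is one attempt and no reset: what is moved stays moved. The work goes in short steps, Python scripts to look and compute and a tool call to move; the robot and the scene stay as the last step left them, time stands still between calls to the robot, and variables do not carry over. Pictures are saved under pics/ and viewed, at most 10 in all, crops included, and the job is handed in when it is done.

Besides the shell and the picture viewer there is one more tool, called after "Request:" as a command line: name --pt "numbers of a row" for each row, then --argument value for the rest. servo_tool: Moves the arm, as the interface text tells. Its arguments: {"type":"object","properties":{"targets":{"type":"array","items":{"type":"array","items":{"type":"number"}}}},"required":["targets"]}

```bash
mkdir -p pics
cat > h.py <<'E'
import numpy as np,cv2
from station import *
def shot(n):
    i=camera_info(n);p,d=read_camera(n);return p,d,i
def pts(d,i):
    K=np.array(i['K']);D=np.array(i['D']);R=cv2.Rodrigues(np.array(i['rvec'],float))[0];t=np.array(i['tvec'],float).ravel()
    v,u=np.mgrid[:480,:640];uv=np.stack([u,v],-1).reshape(-1,1,2).astype(float)
    n=cv2.undistortPoints(uv,K,D).reshape(480,640,2)
    c=np.dstack([n*d[...,None],d]);return (c-t)@R
def ray(uv,i,z):
    K=np.array(i['K']);D=np.array(i['D']);R=cv2.Rodrigues(np.array(i['rvec'],float))[0];t=np.array(i['tvec'],float).ravel()
    n=cv2.undistortPoints(np.array(uv,float).reshape(-1,1,2),K,D).reshape(-1,2)
    r=np.c_[n,np.ones(len(n))]@R;o=-R.T@t
    return o+r*((z-o[2])/r[:,2])[:,None]
E
python3 - <<'E'
from h import *
np.set_printoptions(precision=4,suppress=True)
for n in('scene','side','wrist'):
    p,d,i=shot(n);cv2.imwrite(f'pics/{n}0.png',p[...,::-1]);np.savez(f'{n}0.npz',p=p,d=d,**i)
    print(n,(d>0).mean(), -cv2.Rodrigues(np.array(i['rvec'],float))[0].T@np.array(i['tvec']).ravel())
print(observe())
E
```

```text
scene 0.9959733072916667 [0.894  0.4503 1.0079]
side 0.995986328125 [0.397  0.6998 0.7488]
wrist 0.9958756510416666 [0.6501 0.083  0.3831]
{'time': 0.15, 'joint_positions': array([-0.0658,  0.6291,  0.0385,  1.5181, -0.027 ,  0.9963, -0.02  ]), 'joint_vel': array([-0.0006, -0.0016,  0.0011, -0.0036,  0.0015, -0.0007, -0.0005]), 'joint_efforts': array([  0.0015, -55.0089,   1.1447, -18.6816,  -0.0522,   0.021 ,
         0.0001]), 'ee_pos': array([0.6495, 0.    , 0.2048]), 'tool_rot': array([-0.0005,  0.7071,  0.7071, -0.0005]), 'wrist_force': array([0.1981, 0.0253, 0.0348]), 'wrist_torque': array([-0.0024,  0.0155,  0.0019]), 'finger_force': 0.0, 'grip_width': 1.001560579995499}
```

View pics/scene0.png

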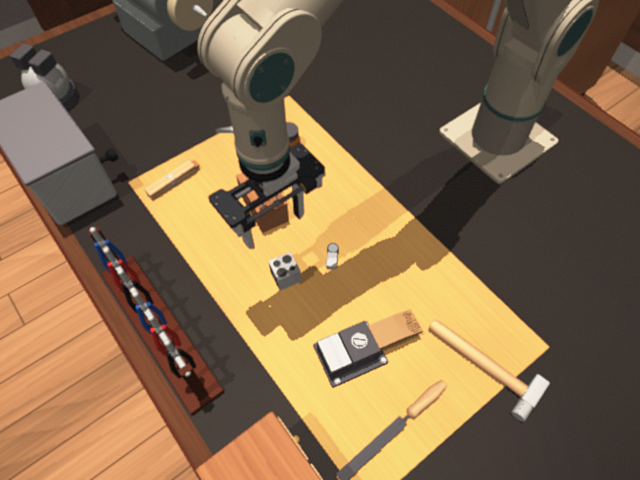

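View pics/side0.png

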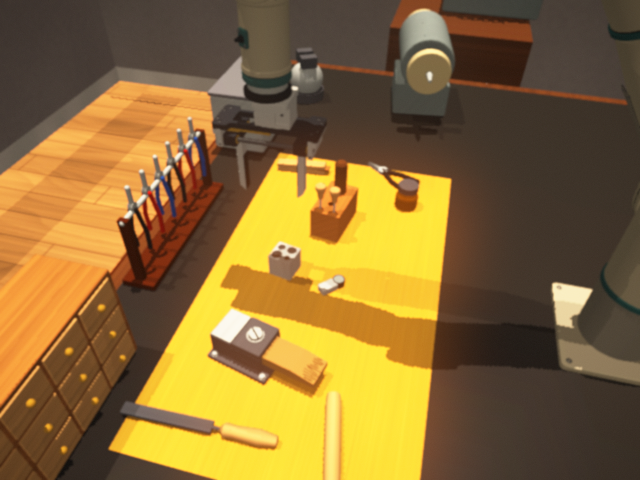

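The scene picture shows the holder with its screw at (360,341) and the pin nose towards (415,325). In the side picture the screw is at (256,334), the stand is at (335,210) and the driver's dark handle is at (341,175).

Run:
```python
from h import *
np.set_printoptions(precision=4,suppress=True)
def rect(P):
    r=cv2.minAreaRect((P[:,:2]*1000).astype(np.float32)); return r,len(P)
for n,uv in(('scene',(360,341)),('side',(256,334))):
    f=np.load(n+'0.npz');i={k:f[k] for k in('K','D','rvec','tvec')}
    X=pts(f['d'],i)
    s=ray([uv],i,.0655)[0];print(n,'screw',s)
    dist=np.hypot(X[...,0]-s[0],X[...,1]-s[1])
    m=(dist<.11)&(X[...,2]>.045)&(X[...,2]<.07);print('block',rect(X[m]))
    m=(dist<.16)&(X[...,2]>.02)&(X[...,2]<.07);P=X[m];print('all',rect(P))
    far=P[np.argsort(-np.hypot(*(P[:,:2]-s[:2]).T))[:40]];print('far',far.mean(0))
    if n=='side':
        v,u=np.mgrid[:480,:640]
        w=(abs(u-336)<35)&(abs(v-205)<60)
        m=w&(X[...,2]>.066)&(X[...,2]<.077);print('stand',rect(X[m]))
        m=w&(X[...,2]>.08)&(X[...,2]<.16);P=X[m];c=f['p'][m]
        for a,b in((300,335),(335,350)):
            q=(u[m]>=a)&(u[m]<b);print(a,q.sum(),P[q].mean(0),np.percentile(P[q],[3,97],axis=0))
```

```text
scene screw [0.6216 0.2137 0.0655]
block (((604.9317016601562, 214.27236938476562), (66.48102569580078, 177.86166381835938), 76.0521240234375), 2545)
all (((596.0264892578125, 280.01171875), (187.36886596679688, 233.32936096191406), 74.0905990600586), 3956)
far [0.532  0.3311 0.0242]
side screw [0.6162 0.2143 0.0655]
block (((609.2630615234375, 213.96389770507812), (67.37781524658203, 166.82958984375), 77.03292083740234), 2137)
all (((580.1912231445312, 243.7972869873047), (187.97462463378906, 233.56314086914062), 28.111881256103516), 4854)
far [0.5275 0.3317 0.0228]
stand (((571.2410278320312, -177.2895965576172), (124.94124603271484, 67.60254669189453), 80.97067260742188), 785)
300 221 [ 0.5839 -0.1307  0.1187] [[ 0.5622 -0.1427  0.0849]
 [ 0.602  -0.1203  0.1328]]
335 439 [ 0.5629 -0.1864  0.1211] [[ 0.5524 -0.2096  0.0845]
 [ 0.578  -0.123   0.1488]]
```

View pics/wrist0.png

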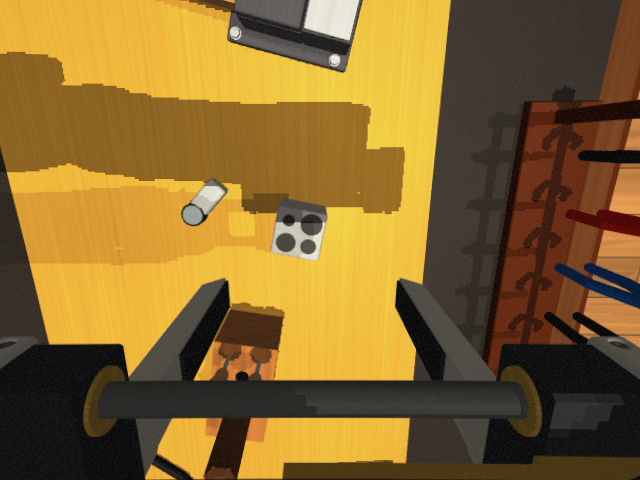

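The wrist picture shows the holder foot at the top, the loupe and dapping block in the middle, and the stand with its gravers and driver at the bottom left (225,450). Next I'll go above the holder for a close look.

Request:
servo_tool --pt "2.4 -1.6 0 0 0 0 0.5" --pt "2.4 -1.6 0 0 0 0 0" --pt "2.4 -1.6 0 0 0 0 0" --pt "2.4 -1.6 0 0 0 0 0" --pt "2.4 -1.6 0 0 0 0 0" --pt "0 0 0 0 0 0 0" --pt "0 0 0 0 0 0 0"

```text
time: 0.85
ee_pos: [0.5699, 0.1204, 0.2055]
tool_rot: [0.0, 0.707, 0.708, -0.0]
wrist_force: [0.1, 0.4, -0.2]
grip_width: 0.442
finger_force: 0.0
```

Run:
```python
from h import *
n='wrist';p,d,i=shot(n);cv2.imwrite(f'pics/wrist1.png',p[...,::-1]);np.savez(f'wrist1.npz',p=p,d=d,**i)
np.set_printoptions(precision=4,suppress=True)
o=observe();print(o['ee_pos'],o['tool_rot'],o['time'],o['grip_width'])
```

```text
[0.5704 0.1192 0.2055] [ 0.0004  0.7073  0.7069 -0.0002] 0.9 0.40021520823294804
```

View pics/wrist1.png

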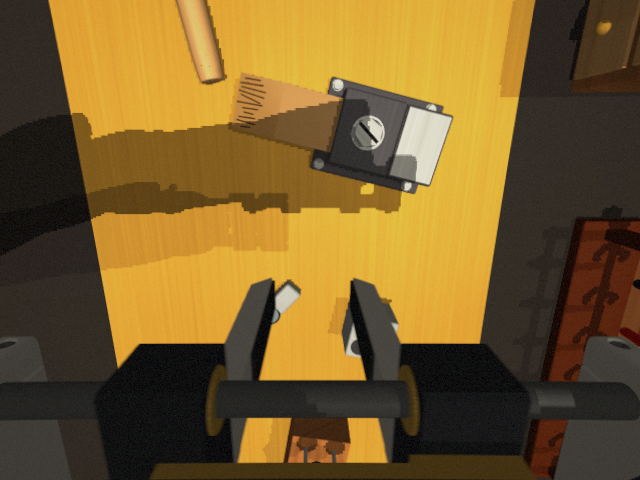

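The screw is at (368,133) with its slot running down-right, the pin nose edge runs from (240,73) to (231,125), and the hammer handle's end is at (210,80).

Run:
```python
from h import *
np.set_printoptions(precision=4,suppress=True)
f=np.load('wrist1.npz');i={k:f[k] for k in('K','D','rvec','tvec')};p=f['p'];X=pts(f['d'],i)
hsv=cv2.cvtColor(p,cv2.COLOR_RGB2HSV)
g=cv2.cvtColor(p,cv2.COLOR_RGB2GRAY)
# screw head: bright disc
m=np.zeros((480,640),np.uint8);m[112:154,347:389]=255
b=((g>110)&(hsv[...,1]<70)&(m>0)).astype(np.uint8)
c=max(cv2.findContours(b,0,2)[0],key=cv2.contourArea);h=cv2.convexHull(cv2.findNonZero(b));(cx,cy),r=cv2.minEnclosingCircle(h)
print('head px',cx,cy,r);S=ray([(cx,cy)],i,.0655)[0];print('screw',S)
disc=np.zeros_like(m);cv2.circle(disc,(int(round(cx)),int(round(cy))),int(r*.7),1,-1)
v,u=np.where((disc>0)&(g<70));uv=np.c_[u,v];P=ray(uv,i,.063)
A=P[:,:2]-P[:,:2].mean(0);w,V=np.linalg.eigh(A.T@A);print('slot n',len(u),P.mean(0),w,np.degrees(np.arctan2(V[1,1],V[0,1])))
# blocks
dist=np.hypot(X[...,0]-S[0],X[...,1]-S[1])
print('top',cv2.minAreaRect((X[(dist<.1)&(X[...,2]>.05)&(X[...,2]<.07)][:,:2]*1000).astype(np.float32)))
q=(dist>.09)&(dist<.15)&(X[...,2]>.027)&(X[...,2]<.05)&(X[...,0]<S[0]);P=X[q]
# restrict to colinear band of holder
an=np.radians(-13.5);ax=np.array([np.cos(an),np.sin(an)]);L=(P[:,:2]-S[:2])@ax;W=(P[:,:2]-S[:2])@[-ax[1],ax[0]];k=abs(W)<.03
print('pin',np.percentile(L[k],[0,.5,2,5]),np.percentile(W[k],[1,99]))
N=ray([(240,73),(231,125)],i,.0365);print('nose edge',N,N.mean(0),(N[:,:2]-S[:2])@ax)
Hm=ray([(210,82)],i,.012);print('hammer',Hm,(Hm[:,:2]-S[:2])@ax,(Hm[:,:2]-S[:2])@[-ax[1],ax[0]])
cv2.imwrite('pics/scr.png',cv2.resize(p[105:161,340:396,::-1],None,fx=8,fy=8,interpolation=2))
```

```text
head px 368.0 132.13235473632812 17.593210220336914
screw [0.6194 0.2112 0.0655]
slot n 68 [0.6193 0.2119 0.063 ] [0.     0.0023] 133.78356738155526
top ((641.5899047851562, 206.03697204589844), (65.5344467163086, 100.20366668701172), 76.47225189208984)
pin [-0.1246 -0.1239 -0.1235 -0.1225] [-0.0235  0.0243]
nose edge [[0.5045 0.2628 0.0365]
 [0.4933 0.218  0.0365]] [0.4989 0.2404 0.0365] [-0.1238 -0.1242]
hammer [[0.47   0.2588 0.012 ]] [-0.1564] [0.0114]
```

View pics/scr.png

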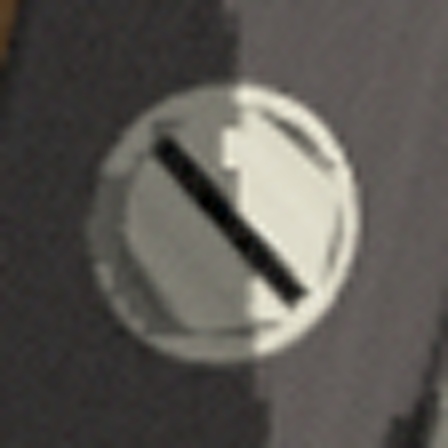

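Request:
servo_tool --pt "2.32 -1.85 0 0 0 0 0" --pt "2.32 -1.85 0 0 0 0 0" --pt "2.32 -1.85 0 0 0 0 0" --pt "2.32 -1.85 0 0 0 0 0" --pt "2.32 -1.85 0 0 0 0 0" --pt "0 0 2.5 0 0 6.75 0" --pt "0 0 2.5 0 0 6.75 0" --pt "0 0 3 0 0 0 0" --pt "0 0 3 0 0 0 0" --pt "0 0 3 0 0 0 0" --pt "0 0 2 0 0 0 0" --pt "0 0 0 0 0 0 0"

```text
time: 2.1
ee_pos: [0.4767, 0.2337, 0.0429]
tool_rot: [-0.0, 0.786, 0.618, -0.003]
wrist_force: [0.6, -1.6, -0.3]
grip_width: 0.007
finger_force: 0.0
```

```bash
cat > s.py <<'E'
from h import *
np.set_printoptions(precision=4,suppress=True)
from scipy.spatial.transform import Rotation as Ro
o=observe();q=o['tool_rot'];R=Ro.from_quat(np.r_[q[1:],q[0]]).as_matrix()
print(o['time'],'pos',o['ee_pos'],'x',R[:,0],'z',R[:,2],'yaw',np.degrees(np.arctan2(R[1,0],R[0,0])),'F',o['wrist_force'],'T',o['wrist_torque'],'g',o['grip_width'],o['finger_force'],'j',o['joint_positions'])
E
python3 s.py
python3 - <<'E'
from h import *
f=np.load('wrist1.npz');i={k:f[k] for k in('K','D','rvec','tvec')};X=pts(f['d'],i)
P=X[50:80,195:225].reshape(-1,3);print('hammer top',np.percentile(P[:,2],[50,95,99]))
E
```

```text
2.1 pos [0.4767 0.2337 0.0429] x [ 0.2355  0.9719 -0.0041] z [-0.0041 -0.0032 -1.    ] yaw 76.3763523341409 F [ 0.6019 -1.5733 -0.3382] T [-0.031   0.0988 -0.0179] g 0.007025550223701115 0.0 j [-0.5489  0.7084  0.0601  1.9777 -0.0858  0.463  -0.6639]
hammer top [0.0219187  0.025059   0.02626368]
```

Request:
servo_tool --pt "0 0 0.7 0 0 0 0" --pt "0 0 0.7 0 0 0 0" --pt "0 0.4 0 0 0 0 0" --pt "0 0.4 0 0 0 0 0" --pt "0 0.4 0 0 0 0 0" --pt "0 0.4 0 0 0 0 0" --pt "0 0.2 0 0 0 0 0"

```text
time: 2.8
ee_pos: [0.4937, 0.2324, 0.0318]
tool_rot: [-0.001, 0.785, 0.619, -0.001]
wrist_force: [-4.6, 2.1, 4.7]
grip_width: 0.004
finger_force: 3.6
```

Request:
servo_tool --pt "0 0.2 0 0 0 0 0" --pt "0 0.1 0 0 0 0 0" --pt "0 0.1 0 0 0 0 0" --pt "0 0 0 0 0 0 0"

```text
time: 3.2
ee_pos: [0.4979, 0.2314, 0.0318]
tool_rot: [-0.001, 0.785, 0.619, -0.001]
wrist_force: [-5.3, 0.8, 4.8]
grip_width: 0.008
finger_force: 3.4
```

```bash
python3 s.py
```

```text
3.2 pos [0.4979 0.2314 0.0318] x [0.2329 0.9725 0.    ] z [-0.0017  0.0004 -1.    ] yaw 76.53300302351879 F [-5.3268  0.8238  4.7584] T [ 0.3708  1.0352 -0.0601] g 0.008229753577095636 3.3942851051688194 j [-0.5198  0.7417  0.0529  1.9363 -0.0821  0.467  -0.6424]
```

Request:
servo_tool --pt "0 0.15 0 0 0 0 0" --pt "0 0.15 0 0 0 0 0" --pt "0 0 0 0 0 0 0"

```text
time: 3.5
ee_pos: [0.501, 0.2306, 0.0318]
tool_rot: [-0.001, 0.785, 0.619, -0.0]
wrist_force: [-3.9, 1.5, 5.4]
grip_width: 0.005
finger_force: 3.4
```

Request:
servo_tool --pt "0 0.15 0 0 0 0 0" --pt "0 0.15 0 0 0 0 0" --pt "0 0 0 0 0 0 0"

```text
time: 3.8
ee_pos: [0.5039, 0.2299, 0.0318]
tool_rot: [-0.001, 0.785, 0.619, -0.0]
wrist_force: [-3.8, 0.6, 5.5]
grip_width: 0.007
finger_force: 3.4
```

Request:
servo_tool --pt "0 0.15 0 0 0 0 0" --pt "0 0 0 0 0 0 0" --pt "0 0 0 0 0 0 0"

```text
time: 4.1
ee_pos: [0.5053, 0.2296, 0.0318]
tool_rot: [-0.001, 0.785, 0.619, -0.0]
wrist_force: [-3.4, 1.1, 5.0]
grip_width: 0.004
finger_force: 3.4
```

Request:
servo_tool --pt "0 0.15 0 0 0 0 0" --pt "0 0.15 0 0 0 0 0" --pt "0 0 0 0 0 0 0"

```text
time: 4.4
ee_pos: [0.5056, 0.2295, 0.0317]
tool_rot: [-0.002, 0.785, 0.62, -0.002]
wrist_force: [-8.7, 3.3, 9.0]
grip_width: 0.003
finger_force: 6.3
```

Request:
servo_tool --pt "0 0.1 0 0 0 0 0" --pt "0 0.1 0 0 0 0 0" --pt "0 0 0 0 0 0 0"

```text
time: 4.7
ee_pos: [0.5057, 0.2294, 0.0316]
tool_rot: [-0.003, 0.785, 0.62, -0.004]
wrist_force: [-11.6, 3.1, 11.2]
grip_width: 0.004
finger_force: 8.3
```

```bash
python3 - <<'E'
from h import *
for n in('scene','side'):
    p,d,i=shot(n);np.savez(f'{n}1.npz',p=p,d=d,**i)
    if n=='side': cv2.imwrite('pics/side1.png',cv2.resize(p[280:420,190:350,::-1],None,fx=4,fy=4,interpolation=2))
E
python3 s.py
```

```text
4.8 pos [0.5057 0.2295 0.0316] x [ 0.2312  0.9729 -0.0019] z [-0.0091  0.0002 -1.    ] yaw 76.63298572187273 F [-11.0235   3.0617  11.2358] T [ 0.8358  2.8056 -0.0339] g 0.004321017431958883 8.20376269519329 j [-0.5054  0.7496  0.0492  1.9119 -0.0804  0.49   -0.6314]
```

View pics/side1.png

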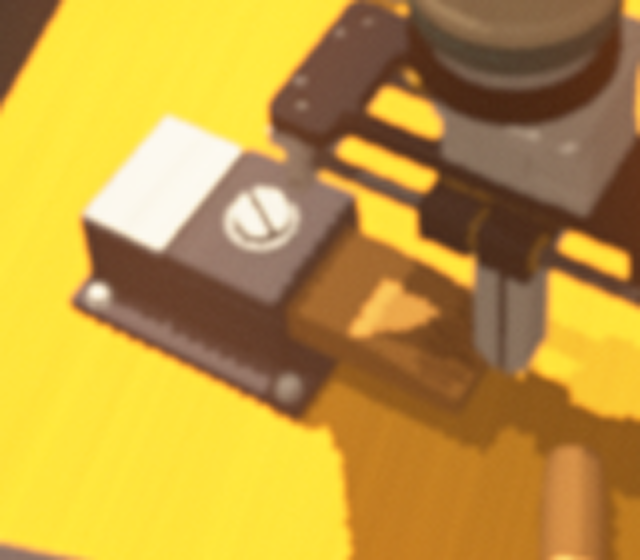

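The side picture shows the closed fingers against the nose, and the pin seated with the nose at about (470,385). The push stalled at about 12 N, so the pin is home. I'll back off, lift, and go over to the stand.

Request:
servo_tool --pt "0 -0.6 0 0 0 0 0" --pt "0 -0.7 0 0 0 0 0" --pt "0 0 -3 0 0 0 0" --pt "0 0 -4 0 0 0 0" --pt "0 0 -4 0 0 0 0" --pt "0 0 -4 0 0 0 0" --pt "-3 1 -3.5 0 0 0 0" --pt "-3.5 1.24 -3.5 0 0 0 0.3" --pt "-3.5 1.24 0 0 0 0 0.3" --pt "-3.5 1.24 0 0 0 0 0.3" --pt "-3.5 1.24 0 0 0 0 0.5" --pt "-3.5 1.24 0 0 0 0 0.5"

```text
time: 6.0
ee_pos: [0.5211, 0.0135, 0.2511]
tool_rot: [0.001, 0.786, 0.619, 0.001]
wrist_force: [-0.1, -0.3, 0.3]
grip_width: 0.394
finger_force: 0.0
```

Request:
servo_tool --pt "-3.5 1.24 0 0 0 0 0.6" --pt "-3.5 1.24 0 0 0 0 0.6" --pt "-3.5 1.24 0 0 0 0 0.6" --pt "-3.5 1.24 0 0 0 0 0.6" --pt "-3.5 1.24 0 0 0 0 0.6" --pt "-3.5 1.24 0 0 0 0 0.6" --pt "-3.5 1.24 0 0 0 0 0.6" --pt "-3.5 1.24 0 0 0 0 0.6" --pt "0 0 0 0 0 0 0.6" --pt "0 0 0 0 0 0 0.6"

```text
time: 7.0
ee_pos: [0.5512, -0.281, 0.2504]
tool_rot: [0.0, 0.786, 0.618, -0.0]
wrist_force: [0.9, 0.7, -0.2]
grip_width: 0.598
finger_force: 0.0
```

```bash
python3 s.py
python3 - <<'E'
from h import *
n='wrist';p,d,i=shot(n);cv2.imwrite(f'pics/wrist2.png',p[...,::-1]);np.savez(f'wrist2.npz',p=p,d=d,**i)
p,d,i=shot('scene');np.savez('scene2.npz',p=p,d=d,**i)
X=pts(d,i);S=np.array([.6194,.2113]);an=np.radians(-13.5);ax=np.array([np.cos(an),np.sin(an)])
L=(X[...,:2]-S)@ax;W=(X[...,:2]-S)@[-ax[1],ax[0]];k=(L<-.08)&(L>-.14)&(abs(W)<.022)&(X[...,2]>.028)&(X[...,2]<.05);print('nose L',np.percentile(L[k],[0,.5,2,5]))
E
```

```text
7.0 pos [ 0.5512 -0.281   0.2504] x [ 0.2359  0.9718 -0.0004] z [-0.0001 -0.0004 -1.    ] yaw 76.35587357696423 F [ 0.8962  0.6718 -0.2425] T [0.0297 0.0489 0.006 ] g 0.5978434953451071 0.0 j [ 0.3216  0.5432  0.1693  1.5568 -0.1001  1.05    0.2787]
nose L [-0.1068706  -0.10681828 -0.10605349 -0.10503725]
```

View pics/wrist2.png

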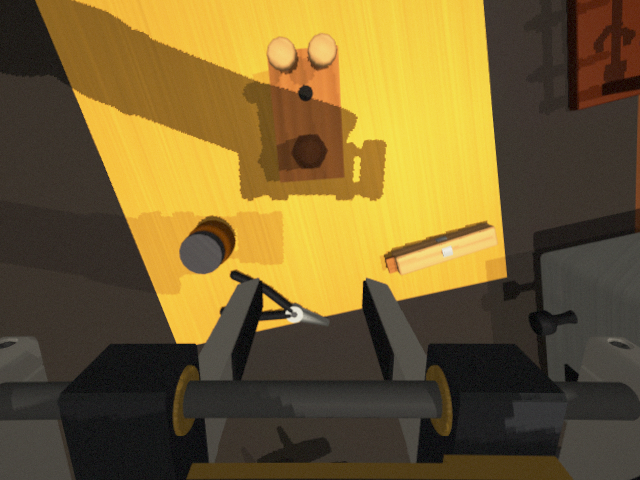

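The pin's nose now measures 107 mm from the screw, so it is home. The driver's dark hexagonal top is at (310,151), the stand lies around it, and the gravers are at (282,53) and (322,50).

Run:
```python
from h import *
np.set_printoptions(precision=4,suppress=True)
f=np.load('wrist2.npz');i={k:f[k] for k in('K','D','rvec','tvec')};p=f['p'];X=pts(f['d'],i)
m=np.zeros((480,640),bool);m[120:185,280:345]=1
print('top zs',np.percentile(X[m][:,2],[50,80,95,99.]))
for lo,hi in((.135,.155),(.142,.147),(.147,.154)):
    q=m&(X[...,2]>lo)&(X[...,2]<hi);P=X[q]
    hull=cv2.convexHull((P[:,:2]*1e3).astype(np.float32))
    ap=cv2.approxPolyDP(hull,2.5,True).reshape(-1,2)
    print(lo,len(P),P.mean(0),cv2.minEnclosingCircle(hull),ap,np.degrees(np.arctan2(*(np.roll(ap,-1,0)-ap).T[::-1])),np.hypot(*(np.roll(ap,-1,0)-ap).T))
q=(X[...,2]>.066)&(X[...,2]<.077);q[:60]=0;q[:,:240]=0;q[:,380:]=0;q[200:]=0
print('stand',cv2.minAreaRect((X[q][:,:2]*1e3).astype(np.float32)))
big=p[115:190,270:350,::-1]
cv2.imwrite('pics/drv.png',cv2.resize(np.clip(big.astype(float)*2.5,0,255).astype(np.uint8),None,fx=7,fy=7,interpolation=2))
```

```text
top zs [0.0713 0.1441 0.1492 0.1503]
0.135 944 [ 0.5673 -0.2072  0.1472] ((567.0452270507812, -207.37684631347656), 14.493525505065918) [[ 581.4451 -208.7855]
 [ 576.9028 -196.7521]
 [ 561.265  -194.5227]
 [ 552.7477 -205.0014]
 [ 557.6667 -218.2511]
 [ 572.9813 -220.3773]] [ 110.6802  171.8866 -129.1047  -69.6324   -7.9042   53.8646] [12.8622 15.796  13.5035 14.1333 15.4614 14.3529]
0.142 397 [ 0.5675 -0.2069  0.1449] ((567.0452270507812, -207.37684631347656), 14.493525505065918) [[ 581.4451 -208.7855]
 [ 576.9028 -196.7521]
 [ 561.265  -194.5227]
 [ 552.7477 -205.0014]
 [ 557.6667 -218.2511]
 [ 572.9813 -220.3773]] [ 110.6802  171.8866 -129.1047  -69.6324   -7.9042   53.8646] [12.8622 15.796  13.5035 14.1333 15.4614 14.3529]
0.147 543 [ 0.5672 -0.2075  0.1489] ((566.9956665039062, -208.05047607421875), 11.437356948852539) [[ 575.2161 -200.2265]
 [ 562.9124 -198.0159]
 [ 557.7972 -202.1846]
 [ 556.656  -212.9395]
 [ 567.5227 -218.7716]
 [ 571.9391 -217.4279]
 [ 578.3995 -207.1758]] [ 169.8142 -140.8209  -96.0572  -28.2223   16.9219   57.783   114.6116] [12.5007  6.5987 10.8152 12.3328  4.6163 12.1178  7.6437]
stand ((571.205078125, -181.06179809570312), (113.32708740234375, 66.77119445800781), 80.84458923339844)
```

View pics/drv.png

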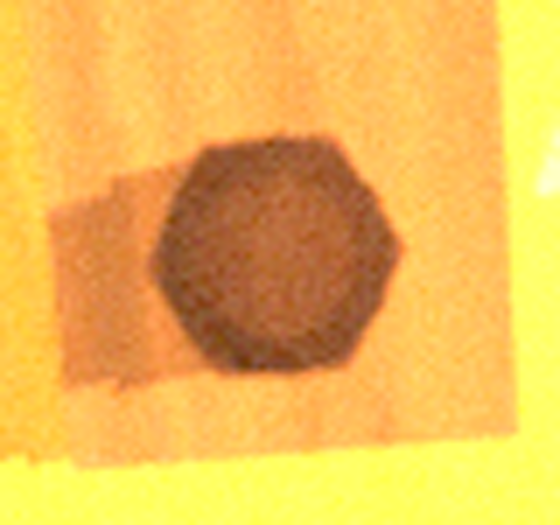

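Request:
servo_tool --pt "2.5 -0.07 0 0 0 0 0.6" --pt "2.5 -0.07 0 0 0 0 0.6" --pt "2.53 -0.06 0 0 0 0 0.6" --pt "0 0 2 0 0 -8.5 0.6" --pt "0 0 2 0 0 -8.5 0.6" --pt "0 0 2 0 0 -8.5 0.6" --pt "0 0 1 0 0 -8.5 0.6" --pt "0 0 0 0 0 -1.2 0.6" --pt "0 0 0 0 0 0 0.6" --pt "0 0 0 0 0 0 0.6"

```text
time: 8.1
ee_pos: [0.5679, -0.2057, 0.1817]
tool_rot: [0.001, 0.562, 0.827, 0.0]
wrist_force: [-0.2, 0.8, 0.4]
grip_width: 0.597
finger_force: 0.0
```

```bash
python3 s.py
```

```text
8.1 pos [ 0.5679 -0.2057  0.1817] x [-0.3682  0.9298 -0.001 ] z [ 0.0016 -0.0004 -1.    ] yaw 111.60350429544242 F [-0.2436  0.7531  0.3767] T [-0.0124 -0.044  -0.0582] g 0.5972049126512787 0.0 j [ 0.3073  0.5859 -0.0096  1.6793  0.0068  0.8748  0.6719]
```

Request:
servo_tool --pt "-0.1 -0.15 1 0 0 0 0.6" --pt "0 0 2 0 0 0 0.6" --pt "0 0 2 0 0 0 0.6" --pt "0 0 2 0 0 0 0.6" --pt "0 0 1.5 0 0 0 0.6" --pt "0 0 0.7 0 0 0 0.6" --pt "0 0 0 0 0 0 0.6" --pt "0 0 0 0 0 0 0.4" --pt "0 0 0 0 0 0 0" --pt "0 0 0 0 0 0 0" --pt "0 0 0 0 0 0 0" --pt "0 0 0 0 0 0 0"

```text
time: 9.3
ee_pos: [0.5665, -0.2077, 0.0893]
tool_rot: [0.0, 0.561, 0.828, 0.0]
wrist_force: [0.1, -1.0, 2.0]
grip_width: 0.275
finger_force: 30.0
```

Request:
servo_tool --pt "0 0 0 0 0 0 0" --pt "0 0 0 0 0 0 0"

```text
time: 9.5
ee_pos: [0.5665, -0.2077, 0.0893]
tool_rot: [0.0, 0.561, 0.828, 0.0]
wrist_force: [-1.1, 0.2, 5.3]
grip_width: 0.274
finger_force: 30.0
```

```bash
python3 s.py
```

```text
9.5 pos [ 0.5665 -0.2077  0.0893] x [-0.3697  0.9292 -0.0004] z [ 0.0007 -0.0002 -1.    ] yaw 111.6949863239104 F [-1.1411  0.178   5.2958] T [0.0123 0.1653 0.0405] g 0.2738807089943807 30.000480964081362 j [ 0.3121  0.7046 -0.0114  1.7568  0.0117  0.6796  0.6729]
```

Request:
servo_tool --pt "0 0 -1 0 0 0 0" --pt "0 0 -2 0 0 0 0" --pt "0 0 -2.5 0 0 0 0" --pt "0 0 -3 0 0 0 0" --pt "0 0 -3 0 0 0 0" --pt "0 0 -3 0 0 0 0" --pt "0 0 -2 0 0 0 0" --pt "1.5 0.85 0 0 0 0 0" --pt "2.5 1.35 0 0 0 0 0" --pt "3 1.7 0 0 0 0 0" --pt "3 1.7 0 0 0 0 0" --pt "3 1.7 0 0 0 0 0"

```text
time: 10.7
ee_pos: [0.5849, -0.0566, 0.2522]
tool_rot: [-0.001, 0.561, 0.828, -0.0]
wrist_force: [0.7, 0.4, -1.2]
grip_width: 0.276
finger_force: 30.0
```

Request:
servo_tool --pt "3 1.7 0 0 0 0 0" --pt "3 1.7 0 0 0 0 0" --pt "3 1.7 0 0 0 0 0" --pt "3 1.7 0 0 0 0 0" --pt "3 1.7 0 0 0 0 0" --pt "3 1.7 0 0 0 0 0" --pt "2.5 1.35 0 0 0 0 0" --pt "1.5 0.8 0 0 0 0 0" --pt "0 0 0 0 0 0 0" --pt "0 0 0 0 0 0 0"

```text
time: 11.7
ee_pos: [0.6188, 0.189, 0.253]
tool_rot: [-0.0, 0.562, 0.827, -0.001]
wrist_force: [-0.1, -1.4, -1.4]
grip_width: 0.273
finger_force: 30.0
```

```bash
python3 s.py
python3 - <<'E'
from h import *
c=[]
for n,r in(('wrist',(0,480,0,640)),('side',None),('scene',None)):
    p,d,i=shot(n);np.savez(f'{n}3.npz',p=p,d=d,**i)
    z=observe()['ee_pos'];P=np.array([[z[0],z[1],z[2]-.085]])
    uv=cv2.projectPoints(P,np.array(i['rvec'],float),np.array(i['tvec'],float),np.array(i['K']),np.array(i['D']))[0].ravel().astype(int);print(n,uv)
    a=50;c.append(cv2.resize(cv2.copyMakeBorder(p,60,60,60,60,0)[uv[1]+60-a:uv[1]+60+a,uv[0]+60-a:uv[0]+60+a,::-1],(260,260),interpolation=2))
cv2.imwrite('pics/tip3.png',np.hstack(c))
E
```

```text
11.7 pos [0.6188 0.189  0.253 ] x [-0.3694  0.9293 -0.0012] z [-0.0014 -0.0019 -1.    ] yaw 111.67831390361695 F [-0.053  -1.4487 -1.3932] T [-0.0417 -0.0405 -0.0184] g 0.2734601810262804 29.99941722024232 j [-0.317   0.5819 -0.0401  1.4628  0.0262  1.0994  0.0159]
wrist [311 250]
side [255 279]
scene [354 306]
```

View pics/tip3.png

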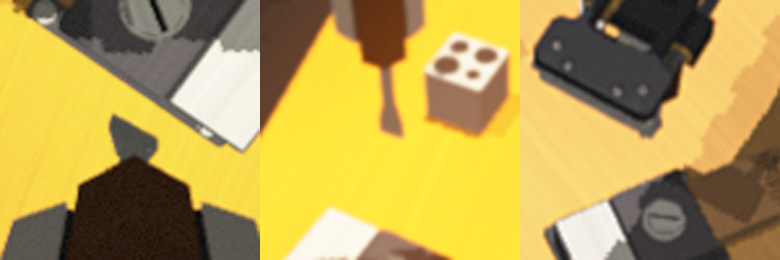

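In the wrist panel the blade's end runs from crop (110,115) to (158,140), which agrees with the blade lying along -8.4° (tool yaw + 60°). The screw and slot show above it.

```bash
cat > m.py <<'E'
import sys
from h import *
np.set_printoptions(precision=4,suppress=True)
def meas(fn,guess=(.6194,.2113)):
    f=np.load(fn);i={k:f[k] for k in('K','D','rvec','tvec')};p=f['p']
    g=cv2.cvtColor(p,cv2.COLOR_RGB2GRAY);s=cv2.cvtColor(p,cv2.COLOR_RGB2HSV)[...,1]
    uv=cv2.projectPoints(np.array([[*guess,.0655]]),i['rvec'],i['tvec'],i['K'],i['D'])[0].ravel();print('exp',uv)
    x,y=uv.astype(int);m=np.zeros((480,640),np.uint8);cv2.circle(m,(x,y),23,255,-1)
    gg=g[m>0];t,_=cv2.threshold(gg.reshape(-1,1),0,255,cv2.THRESH_OTSU)
    b=((g>t)&(m>0)).astype(np.uint8);n,l,st,_=cv2.connectedComponentsWithStats(b)
    hull=cv2.convexHull(cv2.findNonZero(b));(cx,cy),r=cv2.minEnclosingCircle(hull);S=ray([(cx,cy)],i,.0655)[0]
    print('t',t,'head',cx,cy,r,S)
    d=np.zeros_like(m);cv2.circle(d,(int(round(cx)),int(round(cy))),int(r*.75),1,-1)
    v,u=np.where((d>0)&(g<t*.75));P=ray(np.c_[u,v],i,.063);A=P[:,:2]-P[:,:2].mean(0);w,V=np.linalg.eigh(A.T@A)
    print('slot',len(u),P.mean(0),w*1e6,'ang',np.degrees(np.arctan2(V[1,1],V[0,1]))%180)
    return i
i=meas(sys.argv[1])
if len(sys.argv)>2:
    T=ray([(303.3,244.2),(321.8,253.8)],i,.168);print('tip',T,T.mean(0),np.degrees(np.arctan2(*(T[1]-T[0])[[1,0]])))
E
python3 m.py wrist3.npz 1
```

```text
exp [319.7719 202.0968]
t 91.0 head 319.99212646484375 206.87864685058594 19.29948616027832 [0.6216 0.2066 0.0655]
slot 119 [0.6208 0.2022 0.063 ] [5517.0568 8491.137 ] ang 63.45702827765354
tip [[0.6114 0.1906 0.168 ]
 [0.6281 0.1886 0.168 ]] [0.6197 0.1896 0.168 ] -6.819176409383922
```

Request:
servo_tool --pt "2.06 0.84 0 0 0 0 0" --pt "0 0 1.5 0 0 7.6 0" --pt "0 0 1.8 0 0 7.6 0" --pt "0 0 1.8 0 0 7.6 0" --pt "0 0 1.8 0 0 7.6 0" --pt "0 0 1.6 0 0 7.6 0" --pt "0 0 0.5 0 0 0 0" --pt "0 0 0 0 0 0 0" --pt "0 0 0 0 0 0 0"

```text
time: 12.75
ee_pos: [0.6202, 0.2121, 0.1647]
tool_rot: [0.0, 0.8, 0.6, 0.001]
wrist_force: [0.7, -0.0, -1.7]
grip_width: 0.273
finger_force: 30.0
```

```bash
python3 s.py
python3 - <<'E'
from h import *
c=[]
for n in('wrist','side','scene'):
    p,d,i=shot(n);np.savez(f'{n}4.npz',p=p,d=d,**i)
    z=observe()['ee_pos'];P=np.array([[z[0],z[1],.07]])
    uv=cv2.projectPoints(P,np.array(i['rvec'],float),np.array(i['tvec'],float),np.array(i['K']),np.array(i['D']))[0].ravel().astype(int);print(n,uv)
    a=32;c.append(cv2.resize(p[uv[1]-a:uv[1]+a,uv[0]-a:uv[0]+a,::-1],(384,384) if n=='wrist' else (200,200),interpolation=2))
cv2.imwrite('pics/tip4.png',np.hstack([c[0],cv2.copyMakeBorder(np.vstack(c[1:])[:384],0,0,0,0,0)]))
E
```

```text
12.75 pos [0.6202 0.2121 0.1647] x [0.2794 0.9602 0.0008] z [ 0.0012  0.0005 -1.    ] yaw 73.77598064456096 F [ 0.6591 -0.0437 -1.6847] T [-0.0114 -0.0014 -0.0362] g 0.27293015679981875 29.99947986798361 j [-0.4465  0.681   0.1274  1.5469 -0.1009  0.9188 -0.5691]
wrist [311 246]
side [253 330]
scene [360 339]
```

View pics/tip4.png

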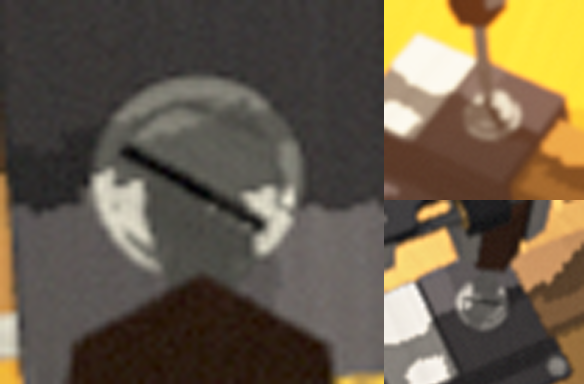

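In the wrist crop the head is centred at about (312,244) with the slot from (299,239) to (323,252), and the blade hangs just above it, nearly in line. I'll measure both numerically.

Run:
```python
from h import *
np.set_printoptions(precision=4,suppress=True)
f=np.load('wrist4.npz');i={k:f[k] for k in('K','D','rvec','tvec')};p=f['p'];X=pts(f['d'],i)
g=cv2.cvtColor(p,cv2.COLOR_RGB2GRAY)
sl=(slice(234,258),slice(294,330))
# head top plane calibration
y,x=np.mgrid[0:480,0:640]
r=np.hypot(x-311.8,y-244)
top=(r>10)&(r<15)&(y<244);print('head top z',np.median(X[top][:,2]))
# slot line at floor/rim: dark
m=(r<15)&(g<45)&(y<256);v,u=np.where(m);P=ray(np.c_[u,v],i,.0635)
A=P[:,:2]-P[:,:2].mean(0);w,V=np.linalg.eigh(A.T@A);print('slot',len(u),P.mean(0),w*1e6,np.degrees(np.arctan2(V[1,1],V[0,1]))%180, u.min(),u.max())
# head circle
print('screw ray',ray([(311.8,244)],i,.0655),'mid slot',ray([(311.3,245.5)],i,.0655))
# blade
q=(X[...,2]>.0725)&(X[...,2]<.0905)&(np.hypot(X[...,0]-.62,X[...,1]-.212)<.014)
B=X[q];print('blade n',len(B),np.percentile(B,[0,5,50,95,100],axis=0))
for lo in np.arange(.074,.09,.003):
    k=B[(B[:,2]>=lo)&(B[:,2]<lo+.003)]
    if len(k)>4:
        an=np.radians(-46.3);L=(k[:,:2]-[.6202,.2121])@[np.cos(an),np.sin(an)];W=(k[:,:2]-[.6202,.2121])@[-np.sin(an),np.cos(an)]
        print(lo,len(k),'L',np.percentile(L,[2,98])*1e3,'W',np.median(W)*1e3,W.std()*1e3, 'fit deg',np.degrees(np.polyfit(L,W,1)[0]))
np.save('x.npy',X)
for row in range(232,262,2): print(row,g[row,292:332:2], )
```

```text
head top z 0.06356543593462943
slot 48 [0.6189 0.2124 0.0635] [  10.5808 1956.7418] 134.08416672099773 299 322
screw ray [[0.6207 0.2128 0.0655]] mid slot [[0.62   0.2116 0.0655]]
blade n 84 [[0.6149 0.2065 0.0783]
 [0.616  0.2083 0.0793]
 [0.6212 0.2142 0.0846]
 [0.6264 0.2186 0.0901]
 [0.627  0.2191 0.0905]]
0.077 10 L [-7.5073  5.5806] W 1.9566548933816281 0.2582959380684537 fit deg 0.7462549876381319
0.08 22 L [-7.0367  7.2009] W 2.048099408410968 0.46384876587629176 fit deg 2.5898527797313786
0.083 21 L [-7.7593  7.2711] W 1.975024358256961 0.4694636979544258 fit deg 1.2277739605746896
0.08600000000000001 21 L [-7.6185  7.4393] W 1.9757026238929305 0.6301922355721085 fit deg 4.116274550403291
0.08900000000000001 10 L [-7.5771  7.317 ] W 2.173532678771111 0.7117170087282827 fit deg -2.707535186449144
232 [ 53  57  55  74 126 129  95  91 110 100  83  90  88  86  97 106  77  57
  60  60]
234 [ 59  55  50 101 102  80 115 129 124 123  99  92  79  76  75  89  87  78
  60  55]
236 [ 44  44  77  94  90 120 115 103  98  91  92  91  88  90  85  75  90  89
  55  58]
238 [ 44  44  90  86  4
[... 320 characters left out ...]
 56]
246 [ 65 134 209 198 205 184  73  72  77  59  13  36  71  91 181 191 189 178
 111  53]
248 [ 83 108 213 175 204 171  72  74  76  74  74  93  26  43 129 210 196 162
 100  92]
250 [ 89  91 180 215 209 183  76  75  73  74  75  71  81  59  29  91 189 214
 103 104]
252 [ 90  91 100 206 178 209  80  76  74  73  66  72  74  77  87  96 206 170
 104 103]
254 [ 90  91  87 140 171 142 124  80  76  75  76  74  74  78  74 190 194 108
 105 108]
256 [ 88  86  84  87 141 175 102  86  76  78  75  75  71  77  71 131  98 108
 100 106]
258 [ 88  89  89  88  90 113 141  83  73  76  76  74  71  85  79  90  88 108
 102 104]
260 [ 89  92  86  90  89  87  86  84  76  57  41  53  71  79  86  88  89 105
 103 106]
```

Run:
```python
from h import *
np.set_printoptions(precision=2,suppress=True)
f=np.load('wrist4.npz');i={k:f[k] for k in('K','D','rvec','tvec')};p=f['p']
g=cv2.cvtColor(p,cv2.COLOR_RGB2GRAY)
an=np.radians(-46.1);a=np.array([np.cos(an),np.sin(an)]);b=np.array([-np.sin(an),np.cos(an)]);o=np.array([.6202,.2121])
f2=lambda P:np.c_[(P[:,:2]-o)@a,(P[:,:2]-o)@b]*1e3
print('near edge L,W',f2(ray([(307,244),(311,246),(315.5,248),(318.5,250)],i,.0797)))
print('slot dark',f2(ray([(300,238.5),(302,240),(306,242),(309.5,244),(312.5,246),(317,248),(320,250)],i,.0655)))
R=cv2.Rodrigues(f['rvec'])[0];print('optical axis',R[2],'cam',-R.T@f['tvec'].ravel())
# rectified across-slot profiles on plane z=.0655
for L in(-11,-10,-9,-8,0,8,9,10,11):
    W=np.arange(-6,6.1,.5);P=np.c_[o+np.outer(W*1e-3,b)+a*L*1e-3,np.full(len(W),.0655)]
    uv=cv2.projectPoints(P,f['rvec'],f['tvec'],f['K'],f['D'])[0].reshape(-1,2).astype(np.float32)
    print(L,cv2.remap(g,uv[:,0],uv[:,1],1).ravel())
f=np.load('wrist1.npz');g=cv2.cvtColor(f['p'],cv2.COLOR_RGB2GRAY);print('wrist1')
for L in(-10,-8,-4,0,4,8,10):
    W=np.arange(-6,6.1,.5);P=np.c_[o+np.outer(W*1e-3,b)+a*L*1e-3,np.full(len(W),.0655)]
    uv=cv2.projectPoints(P,f['rvec'],f['tvec'],f['K'],f['D'])[0].reshape(-1,2).astype(np.float32)
    print(L,cv2.remap(g,uv[:,0],uv[:,1],1).ravel())
R=cv2.Rodrigues(f['rvec'])[0];print('cam1',-R.T@f['tvec'].ravel())
```

```text
near edge L,W [[-5.52  2.56]
 [-1.93  2.7 ]
 [ 2.02  3.05]
 [ 4.94  2.79]]
slot dark [[-11.04   0.08]
 [ -8.95  -0.23]
 [ -5.19  -0.07]
 [ -1.78  -0.13]
 [  1.28  -0.4 ]
 [  5.44  -0.03]
 [  8.52  -0.3 ]]
optical axis [-0.08 -0.27 -0.96] cam [0.64 0.29 0.34]
-11 [197 185 176 157 132 107  94  87  80  66  43  23  27  43  68  92  99 105
 105 100  95  89  90  89  96]
-10 [187 158 112 100  99  92  91  87  79  61  37  21  11  34  62  84 101 112
 122 121 119 117 117 109 103]
-9 [194 183 157 126 115 103  91  88  81  65  43  22  22  44  65  85  95 101
 106 110 114 121 126 127 125]
-8 [202 202 198 190 180 164 116  89  83  68  42  23  26  42  65  83  90  93
  92  93 100 108 120 128 128]
0 [73 73 73 72 72 74 75 76 72 57 38 16 14 39 63 81 92 91 90 91 91 93 93 93
 93]
8 [ 72  73  73  74  75  75  75  79  84  83  56  33  48  77 119 165 195 207
 196 186 161 148 126  93  92]
9 [ 73  73  73  76  76  74  73  81  87  87  81  48  36  79 130 174 208 209
 209 207 208 189 170 131  91]
10 [ 79  76  74  73  74  74  73  83  89  73  53  38  54  89 139 190 208 207
 200 189 181 169 144 112 104]
11 [ 82  77  72  74
[... 155 characters left out ...]
114 118 118 119
 122 120 120 120 120 120 120]
-8 [116 117 119 121 120 118 102  66  35  25  23  34  60  99 118 120 121 122
 120 120 126 126 123 123 123]
-4 [118 118 119 121 121 116  98  65  31  15  14  27  53  89 115 121 132 177
 214 216 216 219 220 219 219]
0 [118 118 119 120 120 120 105  73  36  18  18  45  95 150 199 218 218 218
 217 215 216 218 218 219 218]
4 [118 119 120 121 120 116  99  66  34  26  27  40  85 159 208 220 218 217
 217 217 216 218 220 220 219]
8 [128 139 155 172 193 209 186 133  72  38  30  48  85 146 202 219 218 219
 218 216 217 219 219 218 217]
10 [150 185 211 216 219 213 199 142  79  35  33  42 101 168 208 216 218 216
 217 210 206 190 170 164 168]
cam1 [0.57 0.2  0.38]
```

Request:
servo_tool --pt "-0.19 -0.11 0 0 0 0 0" --pt "0 0 0.5 0 0 0 0" --pt "0 0 0.5 0 0 0 0" --pt "0 0 0.2 0 0 0 0" --pt "0 0 0 0 0 0 0" --pt "0 0 0 0 0 0 0"

```text
time: 13.5
ee_pos: [0.618, 0.211, 0.1516]
tool_rot: [-0.0, 0.8, 0.6, -0.0]
wrist_force: [0.5, -0.2, -0.5]
grip_width: 0.275
finger_force: 30.0
```

Request:
servo_tool --pt "0 0 0.2 0 0 0 0" --pt "0 0 0.2 0 0 0 0" --pt "0 0 0 0 0 0 0"

```text
time: 13.8
ee_pos: [0.6183, 0.2113, 0.1476]
tool_rot: [0.0, 0.8, 0.6, 0.0]
wrist_force: [0.6, 1.7, -1.8]
grip_width: 0.278
finger_force: 30.0
```

```bash
python3 s.py
python3 - <<'E'
from h import *
np.set_printoptions(precision=2,suppress=True)
p,d,i=shot('wrist');np.savez('wrist5.npz',p=p,d=d,**i);f=np.load('wrist5.npz')
g=cv2.cvtColor(f['p'],cv2.COLOR_RGB2GRAY);an=np.radians(-46.1);a=np.array([np.cos(an),np.sin(an)]);b=np.array([-np.sin(an),np.cos(an)]);o=np.array([.6202,.2121])
for L in(-10,-9,-8,-6,-3,0,3,6,8,9,10):
    W=np.arange(-6,6.1,.5);P=np.c_[o+np.outer(W*1e-3,b)+a*L*1e-3,np.full(len(W),.0655)]
    uv=cv2.projectPoints(P,f['rvec'],f['tvec'],f['K'],f['D'])[0].reshape(-1,2).astype(np.float32)
    print(L,cv2.remap(g,uv[:,0],uv[:,1],1).ravel())
E
```

```text
13.8 pos [0.6183 0.2113 0.1476] x [0.2805 0.9598 0.0006] z [ 0.0007  0.0005 -1.    ] yaw 73.70718367827067 F [ 0.571   1.7065 -1.8221] T [ 0.2493 -0.2795  0.0026] g 0.2781936867512666 29.999483954161406 j [-0.445   0.6973  0.1248  1.5682 -0.104   0.8818 -0.5673]
-10 [ 95  89  89  88  88  90  92  89  80  67  36  18  21  29  56  76  88  93
  96 100 104 110 114 108 100]
-9 [ 86  88  91  91  90  89  86  83  80  68  55  51  49  61  72  84  92  95
 100 109 116 122 125 127 122]
-8 [ 89  89  88  87  83  77  73  75  74  71  71  72  71  72  79  89  91  90
  92  91  97 106 119 126 124]
-6 [79 77 76 75 74 74 73 72 72 75 75 73 74 77 82 88 91 91 90 88 89 88 89 89
 96]
-3 [78 76 74 73 72 69 69 70 71 72 73 72 74 77 81 85 87 86 87 87 88 89 91 90
 90]
0 [74 74 74 72 72 72 71 70 72 73 73 73 71 70 72 79 86 89 89 89 89 89 91 92
 92]
3 [73 75 74 75 76 75 75 75 73 73 74 73 71 71 75 83 89 90 90 91 90 90 91 91
 92]
6 [73 74 78 81 83 81 75 73 72 73 74 73 71 73 75 84 90 89 89 91 90 90 91 92
 92]
8 [137 134 124 119 115 108 112 113 106  87  62  45  44  55  74  85  89  88
  89  91  91  90  90  90  88]
9 [195 193 193 188 192 189 188 186 168 112  61  32  26  42  62  81  89  90
  90  89  89  91  90  88  87]
10 [163 182 190 202 203 206 203 195 157 104  58  38  33  34  58  77  86  89
  89  87  84  83  82  79  82]
```

Request:
servo_tool --pt "0 0 0.1 0 0 0 0" --pt "0 0 0.1 0 0 0 0" --pt "0 0 0 0 0 0 0" --pt "0 0 0 0 0 0 0"

```text
time: 14.25
ee_pos: [0.6183, 0.2112, 0.1462]
tool_rot: [0.0, 0.8, 0.6, 0.0]
wrist_force: [0.4, 1.1, 0.7]
grip_width: 0.271
finger_force: 30.0
```

Request:
servo_tool --pt "0 0 0.1 0 0 0 0" --pt "0 0 0 0 0 0 0" --pt "0 0 0 0 0 0 0"

```text
time: 14.55
ee_pos: [0.6184, 0.2112, 0.146]
tool_rot: [0.0, 0.8, 0.6, 0.001]
wrist_force: [-0.8, 1.4, 7.1]
grip_width: 0.28
finger_force: 30.0
```

```bash
python3 s.py
```

```text
14.55 pos [0.6184 0.2112 0.146 ] x [0.2807 0.9598 0.001 ] z [ 0.0011  0.0007 -1.    ] yaw 73.69994771430746 F [-0.8027  1.3968  7.1363] T [0.1612 0.236  0.0898] g 0.2804006318628341 30.00094617716968 j [-0.4447  0.6989  0.1245  1.5701 -0.1044  0.8777 -0.5669]
```

Request:
servo_tool --pt "0 0 0.03 0 0 0 0" --pt "0 0 0 0 0 3 0" --pt "0 0 0 0 0 3 0" --pt "0 0 0 0 0 0 0"

```text
time: 14.95
ee_pos: [0.6187, 0.2114, 0.146]
tool_rot: [0.0, 0.831, 0.557, 0.001]
wrist_force: [-0.6, 0.9, 8.5]
grip_width: 0.274
finger_force: 30.0
```

```bash
python3 s.py
```

```text
14.95 pos [0.6187 0.2114 0.146 ] x [0.3803 0.9249 0.0016] z [ 0.002   0.0009 -1.    ] yaw 67.64750223149413 F [-0.5574  0.9151  8.524 ] T [0.2234 0.1932 0.1207] g 0.27377038659603264 30.001295314868912 j [-0.4622  0.7008  0.1545  1.5705 -0.1296  0.8781 -0.6511]
```

Request:
servo_tool --pt "0 0 0 0 0 2.5 0" --pt "0 0 0 0 0 2.5 0" --pt "0 0 0 0 0 0 0"

```text
time: 15.25
ee_pos: [0.6188, 0.2114, 0.146]
tool_rot: [0.0, 0.854, 0.52, 0.001]
wrist_force: [-1.0, 1.1, 6.3]
grip_width: 0.276
finger_force: 30.0
```

```bash
python3 s.py
```

```text
15.25 pos [0.6188 0.2114 0.146 ] x [0.4593 0.8883 0.0018] z [ 0.0021  0.001  -1.    ] yaw 62.65959513536151 F [-0.973   1.07    6.3456] T [0.1958 0.1695 0.0935] g 0.2755295846674215 30.00122077879496 j [-0.4764  0.7026  0.1789  1.5709 -0.1502  0.8792 -0.7204]
```

Request:
servo_tool --pt "0 0 0.03 0 0 2 0" --pt "0 0 0 0 0 2 0" --pt "0 0 0 0 0 0 0"

```text
time: 15.55
ee_pos: [0.6189, 0.2115, 0.146]
tool_rot: [0.0, 0.872, 0.49, 0.001]
wrist_force: [-0.6, -0.1, 8.3]
grip_width: 0.274
finger_force: 30.0
```

```bash
cat > t.py <<'E'
from h import *
o=observe();q=o['tool_rot'];print('yaw %.1f'%np.degrees(2*np.arctan2(q[2],q[1])),'F',o['wrist_force'].round(1),'Tz %.3f'%o['wrist_torque'][2],o['ee_pos'].round(4))
E
python3 t.py
```

```text
yaw 58.7 F [-0.6 -0.1  8.3] Tz 0.050 [0.6189 0.2115 0.146 ]
```

Request:
servo_tool --pt "0 0 0 0 0 2 0" --pt "0 0 0 0 0 2 0" --pt "0 0 0 0 0 0 0"

```text
time: 15.85
ee_pos: [0.6189, 0.2115, 0.146]
tool_rot: [0.0, 0.888, 0.459, 0.001]
wrist_force: [-0.1, 0.3, 8.8]
grip_width: 0.27
finger_force: 30.0
```

```bash
python3 t.py
```

```text
yaw 54.7 F [-0.1  0.3  8.8] Tz 0.083 [0.6189 0.2115 0.146 ]
```

Request:
servo_tool --pt "0 0 0 0 0 2 0" --pt "0 0 0 0 0 2 0" --pt "0 0 0 0 0 0 0"

```text
time: 16.15
ee_pos: [0.619, 0.2115, 0.1459]
tool_rot: [0.0, 0.904, 0.428, 0.001]
wrist_force: [-0.7, 1.1, 9.4]
grip_width: 0.272
finger_force: 30.0
```

```bash
python3 t.py
```

```text
yaw 50.7 F [-0.7  1.1  9.4] Tz 0.104 [0.619  0.2115 0.1459]
```

Request:
servo_tool --pt "0 0 0 0 0 2 0" --pt "0 0 0 0 0 1.5 0" --pt "0 0 0 0 0 0 0"

```text
time: 16.45
ee_pos: [0.619, 0.2115, 0.146]
tool_rot: [-0.0, 0.916, 0.4, 0.001]
wrist_force: [-0.3, 0.7, 8.1]
grip_width: 0.278
finger_force: 30.0
```

```bash
python3 t.py
```

```text
yaw 47.2 F [-0.3  0.7  8.1] Tz 0.147 [0.619  0.2115 0.146 ]
```

```bash
cat > avg.py <<'E'
from h import *
T=[];F=[]
for k in range(8):
    read_camera('side');o=observe();T.append(o['wrist_torque'][2]);F.append(o['wrist_force'])
q=o['tool_rot'];print('yaw %.2f'%np.degrees(2*np.arctan2(q[2],q[1])),'F',np.mean(F,0).round(2),'Tz %.3f sd %.3f'%(np.mean(T),np.std(T)),o['ee_pos'].round(4),o['time'])
E
python3 avg.py
```

```text
yaw 47.21 F [-0.35  0.74  8.66] Tz 0.081 sd 0.025 [0.6191 0.2115 0.146 ] 16.85
```

Request:
servo_tool --pt "0 0 0 0 0 1 0" --pt "0 0 0 0 0 0 0"

```text
time: 17.05
ee_pos: [0.6191, 0.2115, 0.146]
tool_rot: [-0.0, 0.92, 0.392, 0.002]
wrist_force: [-0.8, 0.4, 9.3]
grip_width: 0.275
finger_force: 30.0
```

```bash
python3 avg.py
```

```text
yaw 46.22 F [-0.15  0.95  8.4 ] Tz 0.092 sd 0.033 [0.6191 0.2115 0.146 ] 17.45
```

Request:
servo_tool --pt "0 0 0 0 0 1.5 0" --pt "0 0 0 0 0 1.5 0" --pt "0 0 0 0 0 0 0"

```text
time: 17.75
ee_pos: [0.6191, 0.2115, 0.146]
tool_rot: [-0.0, 0.93, 0.368, 0.002]
wrist_force: [-1.0, 0.9, 8.5]
grip_width: 0.272
finger_force: 30.0
```

```bash
sed -i 's/range(8)/range(5)/' avg.py; python3 avg.py
```

```text
yaw 43.22 F [-0.25  0.86  8.21] Tz 0.091 sd 0.013 [0.6191 0.2115 0.146 ] 18.0
```

Request:
servo_tool --pt "0 0 0 0 0 1.5 0" --pt "0 0 0 0 0 1.5 0" --pt "0 0 0 0 0 0 0"

```text
time: 18.3
ee_pos: [0.6192, 0.2115, 0.146]
tool_rot: [-0.0, 0.939, 0.344, 0.002]
wrist_force: [-1.2, 1.3, 7.2]
grip_width: 0.272
finger_force: 30.0
```

```bash
python3 avg.py
```

```text
yaw 40.22 F [-0.15  0.69  7.81] Tz 0.084 sd 0.009 [0.6192 0.2115 0.146 ] 18.55
```

Request:
servo_tool --pt "0 0 0.03 0 0 1.5 0" --pt "0 0 0 0 0 1.5 0" --pt "0 0 0 0 0 0 0"

```text
time: 18.85
ee_pos: [0.6193, 0.2115, 0.1459]
tool_rot: [-0.0, 0.948, 0.319, 0.002]
wrist_force: [-0.8, -0.7, 9.5]
grip_width: 0.273
finger_force: 30.0
```

```bash
python3 avg.py
```

```text
yaw 37.21 F [-0.29  0.62  9.98] Tz 0.074 sd 0.021 [0.6193 0.2115 0.1459] 19.1
```

Request:
servo_tool --pt "0 0 0 0 0 1.5 0" --pt "0 0 0 0 0 1.5 0" --pt "0 0 0 0 0 0 0"

```text
time: 19.4
ee_pos: [0.6193, 0.2115, 0.1459]
tool_rot: [-0.0, 0.956, 0.294, 0.002]
wrist_force: [-0.7, 2.0, 10.2]
grip_width: 0.273
finger_force: 30.0
```

```bash
python3 avg.py
```

```text
yaw 34.22 F [-0.48  0.75  9.41] Tz 0.066 sd 0.013 [0.6193 0.2115 0.1459] 19.65
```

Request:
servo_tool --pt "0 0 0 0 0 1.5 0" --pt "0 0 0 0 0 1.5 0" --pt "0 0 0 0 0 0 0"

```text
time: 19.95
ee_pos: [0.6193, 0.2115, 0.1459]
tool_rot: [-0.0, 0.963, 0.269, 0.002]
wrist_force: [-0.0, 0.9, 9.8]
grip_width: 0.276
finger_force: 30.0
```

```bash
python3 avg.py
```

```text
yaw 31.21 F [0.17 0.66 9.38] Tz 0.065 sd 0.025 [0.6194 0.2114 0.146 ] 20.2
```

Request:
servo_tool --pt "0 0 0 0 0 1.5 0" --pt "0 0 0 0 0 1.5 0" --pt "0 0 0 0 0 0 0"

```text
time: 20.5
ee_pos: [0.6194, 0.2115, 0.1459]
tool_rot: [-0.0, 0.97, 0.243, 0.002]
wrist_force: [-0.0, 0.6, 9.3]
grip_width: 0.276
finger_force: 30.0
```

```bash
python3 avg.py
```

```text
yaw 28.21 F [ 0.21  0.31 10.04] Tz 0.088 sd 0.036 [0.6194 0.2114 0.1459] 20.75
```

Request:
servo_tool --pt "0 0 0 0 0 1.5 0" --pt "0 0 0 0 0 1.5 0" --pt "0 0 0 0 0 0 0"

```text
time: 21.05
ee_pos: [0.6194, 0.2114, 0.1459]
tool_rot: [-0.0, 0.976, 0.218, 0.002]
wrist_force: [0.4, 0.1, 8.9]
grip_width: 0.273
finger_force: 30.0
```

```bash
python3 avg.py
```

```text
yaw 25.21 F [0.08 0.75 9.37] Tz 0.083 sd 0.018 [0.6194 0.2114 0.146 ] 21.3
```

Request:
servo_tool --pt "0 0 0 0 0 1.5 0" --pt "0 0 0 0 0 1.5 0" --pt "0 0 0 0 0 0 0"

```text
time: 21.6
ee_pos: [0.6195, 0.2114, 0.1459]
tool_rot: [-0.0, 0.981, 0.192, 0.002]
wrist_force: [0.4, 0.7, 10.1]
grip_width: 0.276
finger_force: 30.0
```

```bash
python3 avg.py
```

```text
yaw 22.21 F [0.21 0.79 9.34] Tz 0.056 sd 0.015 [0.6195 0.2114 0.146 ] 21.85
```

Request:
servo_tool --pt "0 0 0 0 0 1.5 0" --pt "0 0 0 0 0 1.5 0" --pt "0 0 0 0 0 0 0"

```text
time: 22.15
ee_pos: [0.6195, 0.2114, 0.1459]
tool_rot: [-0.0, 0.986, 0.167, 0.002]
wrist_force: [0.8, 0.8, 9.0]
grip_width: 0.277
finger_force: 30.0
```

```bash
python3 avg.py
```

```text
yaw 19.21 F [0.39 0.85 9.62] Tz 0.049 sd 0.013 [0.6195 0.2114 0.1459] 22.4
```

Request:
servo_tool --pt "0 0 0 0 0 1.5 0" --pt "0 0 0 0 0 1 0" --pt "0 0 0 0 0 0 0"

```text
time: 22.7
ee_pos: [0.6196, 0.2113, 0.1459]
tool_rot: [-0.0, 0.989, 0.145, 0.002]
wrist_force: [-0.1, 0.1, 8.8]
grip_width: 0.275
finger_force: 30.0
```

```bash
python3 avg.py
```

```text
yaw 16.71 F [0.07 0.05 9.12] Tz 0.082 sd 0.033 [0.6196 0.2114 0.146 ] 22.95
```

Request:
servo_tool --pt "0 0 0 0 0 1.5 0" --pt "0 0 0 0 0 1 0" --pt "0 0 0 0 0 0 0"

```text
time: 23.25
ee_pos: [0.6196, 0.2113, 0.1459]
tool_rot: [-0.0, 0.992, 0.124, 0.002]
wrist_force: [0.2, 0.8, 10.1]
grip_width: 0.277
finger_force: 30.0
```

```bash
python3 avg.py
python3 - <<'E'
from h import *
np.set_printoptions(linewidth=200)
for n in('wrist','side','scene'):
    p,d,i=shot(n);g=cv2.cvtColor(p,cv2.COLOR_RGB2GRAY)
    c=np.array([.6194,.2115]);th=np.radians(np.arange(0,360,8));P=np.c_[c[0]+.0095*np.cos(th),c[1]+.0095*np.sin(th),np.full(len(th),.0655)]
    uv=cv2.projectPoints(P,np.array(i['rvec'],float),np.array(i['tvec'],float),np.array(i['K']),np.array(i['D']))[0].reshape(-1,2).astype(np.float32)
    v=cv2.remap(g,uv[:,0],uv[:,1],1).ravel();print(n,[(int(a),int(b)) for a,b in zip(np.arange(0,360,8),v)])
E
```

```text
yaw 14.21 F [0.45 0.49 9.66] Tz 0.081 sd 0.029 [0.6196 0.2113 0.1459] 23.5
wrist [(0, 99), (8, 101), (16, 100), (24, 102), (32, 103), (40, 100), (48, 101), (56, 101), (64, 78), (72, 26), (80, 68), (88, 100), (96, 101), (104, 99), (112, 95), (120, 98), (128, 104), (136, 105), (144, 97), (152, 90), (160, 71), (168, 37), (176, 23), (184, 22), (192, 26), (200, 21), (208, 23), (216, 28), (224, 76), (232, 97), (240, 101), (248, 100), (256, 93), (264, 36), (272, 41), (280, 97), (288, 101), (296, 100), (304, 102), (312, 102), (320, 102), (328, 102), (336, 100), (344, 100), (352, 100)]
side [(0, 137), (8, 142), (16, 146), (24, 149), (32, 149), (40, 148), (48, 146), (56, 142), (64, 135), (72, 126), (80, 120), (88, 127), (96, 136), (104, 140), (112, 139), (120, 136), (128, 133), (136, 133), (144, 134), (152, 129), (160, 125), (168, 117), (176, 114), (184, 114), (192, 116), (200, 119), (208, 123), (216, 127), (224, 133), (232, 134), (240, 135), (248, 126), (256, 117), (264, 111), (272, 108), (280, 108), (288, 114), (296, 122), (304, 128), (312, 127), (320, 125), (328, 125), (336, 128), (344, 132), (352, 134)]
scene [(0, 123), (8, 124), (16, 124), (24, 125), (32, 126), (40, 124), (48, 121), (56, 107), (64, 91), (72, 78), (80, 100), (88, 115), (96, 121), (104, 120), (112, 119), (120, 127), (128, 126), (136, 121), (144, 116), (152, 110), (160, 102), (168, 91), (176, 88), (184, 90), (192, 90), (200, 90), (208, 88), (216, 87), (224, 89), (232, 93), (240, 94), (248, 95), (256, 90), (264, 77), (272, 86), (280, 109), (288, 121), (296, 127), (304, 129), (312, 128), (320, 126), (328, 124), (336, 123), (344, 123), (352, 123)]
```

Request:
servo_tool --pt "0 0 0 0 0 1 0" --pt "0 0 0 0 0 1 0" --pt "0 0 0 0 0 0 0"

```text
time: 23.95
ee_pos: [0.6197, 0.2113, 0.146]
tool_rot: [-0.0, 0.994, 0.106, 0.002]
wrist_force: [0.3, 0.4, 8.6]
grip_width: 0.274
finger_force: 30.0
```

```bash
python3 avg.py
```

```text
yaw 12.21 F [0.41 0.6  9.03] Tz 0.111 sd 0.024 [0.6196 0.2113 0.1459] 24.2
```

Request:
servo_tool --pt "0 0 0 0 0 1 0" --pt "0 0 0 0 0 1 0" --pt "0 0 0 0 0 0 0"

```text
time: 24.5
ee_pos: [0.6196, 0.2113, 0.1459]
tool_rot: [-0.0, 0.996, 0.089, 0.002]
wrist_force: [1.1, 0.7, 8.7]
grip_width: 0.272
finger_force: 30.0
```

```bash
python3 avg.py
```

```text
yaw 10.22 F [0.26 0.79 9.38] Tz 0.112 sd 0.027 [0.6196 0.2113 0.146 ] 24.75
```

Request:
servo_tool --pt "0 0 0 0 0 1 0" --pt "0 0 0 0 0 0.5 0" --pt "0 0 0 0 0 0 0"

```text
time: 25.05
ee_pos: [0.6197, 0.2113, 0.146]
tool_rot: [-0.0, 0.997, 0.076, 0.002]
wrist_force: [0.7, 0.7, 10.0]
grip_width: 0.275
finger_force: 30.0
```

```bash
sed -i 's/range(5)/range(9)/' avg.py; python3 avg.py
```

```text
yaw 8.73 F [0.19 0.63 9.11] Tz 0.155 sd 0.025 [0.6197 0.2113 0.1459] 25.5
```

Request:
servo_tool --pt "0 0 0 0 0 0.8 0" --pt "0 0 0 0 0 0 0" --pt "0 0 0 0 0 0 0"

```text
time: 25.8
ee_pos: [0.6197, 0.2113, 0.146]
tool_rot: [-0.001, 0.998, 0.069, 0.002]
wrist_force: [0.3, 0.9, 8.5]
grip_width: 0.274
finger_force: 30.0
```

```bash
python3 avg.py
```

```text
yaw 7.93 F [0.53 0.8  9.1 ] Tz 0.155 sd 0.034 [0.6197 0.2113 0.1459] 26.25
```

Request:
servo_tool --pt "0 0 0 0 0 1.2 0" --pt "0 0 0 0 0 0 0" --pt "0 0 0 0 0 0 0"

```text
time: 26.55
ee_pos: [0.6197, 0.2113, 0.146]
tool_rot: [-0.0, 0.998, 0.059, 0.002]
wrist_force: [0.4, -0.0, 9.7]
grip_width: 0.277
finger_force: 30.0
```

```bash
sed -i 's/range(9)/range(14)/' avg.py; python3 avg.py
```

```text
yaw 6.73 F [0.31 0.55 9.26] Tz 0.182 sd 0.038 [0.6196 0.2113 0.1459] 27.25
```

Request:
servo_tool --pt "0 0 0 0 0 1.2 0" --pt "0 0 0 0 0 0 0" --pt "0 0 0 0 0 0 0"

```text
time: 27.55
ee_pos: [0.6197, 0.2113, 0.146]
tool_rot: [-0.001, 0.999, 0.048, 0.002]
wrist_force: [0.6, 0.1, 9.0]
grip_width: 0.274
finger_force: 30.0
```

```bash
python3 avg.py
```

```text
yaw 5.53 F [0.24 0.4  9.44] Tz 0.183 sd 0.028 [0.6197 0.2113 0.146 ] 28.25
```

Request:
servo_tool --pt "0 0 0 0 0 1 0" --pt "0 0 0 0 0 0 0" --pt "0 0 0 0 0 0 0"

```text
time: 28.55
ee_pos: [0.6197, 0.2113, 0.1459]
tool_rot: [-0.001, 0.999, 0.04, 0.002]
wrist_force: [0.6, -0.5, 8.3]
grip_width: 0.275
finger_force: 30.0
```

```bash
python3 avg.py
```

```text
yaw 4.54 F [0.39 0.64 9.1 ] Tz 0.222 sd 0.029 [0.6197 0.2112 0.146 ] 29.25
```

Request:
servo_tool --pt "0 0 0 0 0 -2 0" --pt "0 0 0 0 0 -2 0" --pt "0 0 0 0 0 0 0"

```text
time: 29.55
ee_pos: [0.6197, 0.2113, 0.1459]
tool_rot: [-0.001, 0.997, 0.075, 0.002]
wrist_force: [0.0, 1.1, 9.2]
grip_width: 0.276
finger_force: 30.0
```

```bash
sed -i 's/range(14)/range(6)/' avg.py; python3 avg.py
```

```text
yaw 8.50 F [0.09 0.22 9.35] Tz 0.050 sd 0.043 [0.6197 0.2112 0.1459] 29.85
```

Request:
servo_tool --pt "0 0 -0.3 0 0 0 0" --pt "0 0 -0.7 0 0 0 0" --pt "0 0 -1.5 0 0 0 0" --pt "0 0 -2.5 0 0 0 0" --pt "0 0 -2.5 0 0 0 0" --pt "0 0 -2.5 0 0 0 0" --pt "0 0 -1 0 0 0 0"

```text
time: 30.55
ee_pos: [0.6184, 0.2109, 0.2571]
tool_rot: [-0.0, 0.997, 0.074, 0.001]
wrist_force: [1.7, 1.4, -0.9]
grip_width: 0.279
finger_force: 30.0
```

Request:
servo_tool --pt "0 0 0 0 0 -8.5 0" --pt "0 0 0 0 0 -8.5 0" --pt "0 0 0 0 0 -8.5 0" --pt "0 0 0 0 0 -8.5 0" --pt "0 0 0 0 0 -8.5 0" --pt "0 0 0 0 0 -8.5 0" --pt "0 0 0 0 0 -8.5 0" --pt "0 0 0 0 0 -8.5 0" --pt "0 0 0 0 0 -8.5 0" --pt "0 0 0 0 0 -8.5 0" --pt "0 0 0 0 0 -8.5 0" --pt "0 0 0 0 0 -8.5 0"

```text
time: 31.75
ee_pos: [0.6169, 0.2104, 0.2533]
tool_rot: [-0.001, 0.568, 0.823, -0.001]
wrist_force: [0.3, 0.0, -0.9]
grip_width: 0.273
finger_force: 30.0
```

Request:
servo_tool --pt "0 0 0 0 0 -1.2 0" --pt "0 0 0 0 0 0 0"

```text
time: 31.95
ee_pos: [0.6174, 0.2106, 0.2536]
tool_rot: [-0.0, 0.563, 0.827, -0.001]
wrist_force: [-0.0, -0.1, -0.4]
grip_width: 0.276
finger_force: 30.0
```

```bash
python3 s.py;python3 - <<'E'
from h import *
np.set_printoptions(precision=4,suppress=True)
p,d,i=shot('wrist');np.savez('wrist6.npz',p=p,d=d,**i);X=pts(d,i);o=observe()['ee_pos']
q=(X[...,2]>o[2]-.088)&(X[...,2]<o[2]-.07)&(np.hypot(X[...,0]-o[0],X[...,1]-o[1])<.015);B=X[q]
r=cv2.minAreaRect((B[:,:2]*1e3).astype(np.float32));print('blade',len(B),r,B.min(0))
f=np.load('scene2.npz');p,d,i=shot('scene');g=cv2.cvtColor(p,cv2.COLOR_RGB2GRAY)
c=np.array([.6194,.2115]);th=np.radians(np.arange(0,360,6));P=np.c_[c[0]+.008*np.cos(th),c[1]+.008*np.sin(th),np.full(len(th),.0655)]
uv=cv2.projectPoints(P,np.array(i['rvec'],float),np.array(i['tvec'],float),np.array(i['K']),np.array(i['D']))[0].reshape(-1,2).astype(np.float32)
print([(int(a),int(b)) for a,b in zip(np.arange(0,360,6),cv2.remap(g,uv[:,0],uv[:,1],1).ravel())])
E
```

```text
31.95 pos [0.6174 0.2106 0.2536] x [-0.367   0.9302  0.0002] z [-0.0014 -0.0004 -1.    ] yaw 111.53067272736473 F [-0.0481 -0.0535 -0.3543] T [-0.0213  0.0021  0.0072] g 0.27562815649968964 29.99928006819978 j [-0.378   0.5896  0.011   1.4472 -0.007   1.1062  0.0101]
blade 106 ((617.8353271484375, 211.370849609375), (3.8999392986297607, 15.394169807434082), 82.6316909790039) [0.6102 0.2085 0.1673]
[(0, 229), (6, 229), (12, 227), (18, 233), (24, 233), (30, 225), (36, 211), (42, 178), (48, 144), (54, 112), (60, 77), (66, 72), (72, 76), (78, 87), (84, 106), (90, 122), (96, 124), (102, 123), (108, 123), (114, 124), (120, 127), (126, 128), (132, 130), (138, 129), (144, 126), (150, 124), (156, 122), (162, 122), (168, 125), (174, 125), (180, 126), (186, 127), (192, 126), (198, 125), (204, 123), (210, 126), (216, 132), (222, 152), (228, 181), (234, 205), (240, 218), (246, 228), (252, 198), (258, 168), (264, 157), (270, 168), (276, 190), (282, 213), (288, 227), (294, 233), (300, 237), (306, 238), (312, 237), (318, 236), (324, 236), (330, 235), (336, 234), (342, 229), (348, 224), (354, 225)]
```

Request:
servo_tool --pt "-1.5 -0.81 0 0 0 0 0" --pt "-2.5 -1.36 0 0 0 0 0" --pt "-3 -1.63 0 0 0 0 0" --pt "-3 -1.63 0 0 0 0 0" --pt "-3 -1.63 0 0 0 0 0" --pt "-3 -1.63 0 0 0 0 0" --pt "-3 -1.63 0 0 0 0 0" --pt "-3 -1.63 0 0 0 0 0" --pt "-3 -1.63 0 0 0 0 0" --pt "-3 -1.63 0 0 0 0 0" --pt "-3 -1.63 0 0 0 0 0" --pt "-3 -1.63 0 0 0 0 0"

```text
time: 33.25
ee_pos: [0.5707, -0.1759, 0.2541]
tool_rot: [0.0, 0.562, 0.827, -0.0]
wrist_force: [-0.5, 0.4, -0.8]
grip_width: 0.275
finger_force: 30.0
```

Request:
servo_tool --pt "-2 -1.09 0 0 0 0 0" --pt "-1 -0.5 0 0 0 0 0" --pt "0 0 0 0 0 0 0" --pt "0 0 0 0 0 0 0" --pt "0 0 0 0 0 0 0"

```text
time: 33.75
ee_pos: [0.5688, -0.2049, 0.2539]
tool_rot: [-0.0, 0.56, 0.828, 0.001]
wrist_force: [0.6, 1.3, -1.7]
grip_width: 0.277
finger_force: 30.0
```

```bash
python3 s.py
```

```text
33.75 pos [ 0.5688 -0.2049  0.2539] x [-0.372   0.9282  0.0011] z [ 0.0001  0.0012 -1.    ] yaw 111.83851384452885 F [ 0.6309  1.3171 -1.7182] T [ 0.0364 -0.0125  0.0024] g 0.27714235767322976 29.999760117535835 j [ 0.2735  0.5137  0.0421  1.5897 -0.0254  1.039   0.7042]
```

Request:
servo_tool --pt "-0.17 -0.32 1 0 0 0 0" --pt "0 0 2.5 0 0 0 0" --pt "0 0 2.5 0 0 0 0" --pt "0 0 2 0 0 0 0" --pt "0 0 0.5 0 0 0 0" --pt "0 0 0 0 0 0 0" --pt "0 0 0 0 0 0 0"

```text
time: 34.45
ee_pos: [0.5667, -0.2097, 0.1696]
tool_rot: [0.001, 0.561, 0.828, 0.0]
wrist_force: [-0.6, -0.0, -0.7]
grip_width: 0.28
finger_force: 30.0
```

```bash
python3 s.py
```

```text
34.45 pos [ 0.5667 -0.2097  0.1696] x [-0.3701  0.929  -0.0008] z [ 0.0014 -0.0004 -1.    ] yaw 111.7224367797943 F [-0.5641 -0.0341 -0.6871] T [ 0.0118 -0.0531 -0.029 ] g 0.2802996338340058 29.999672025004067 j [ 0.2846  0.601   0.0373  1.6915 -0.0282  0.8482  0.7131]
```

Request:
servo_tool --pt "0.18 0.06 0 0 0 0 0" --pt "0 0 0.8 0 0 0 0" --pt "0 0 0.8 0 0 0 0" --pt "0 0 0.8 0 0 0 0" --pt "0 0 0 0 0 0 0"

```text
time: 34.95
ee_pos: [0.5648, -0.2075, 0.1432]
tool_rot: [-0.001, 0.561, 0.828, -0.0]
wrist_force: [-0.2, 0.7, -1.6]
grip_width: 0.278
finger_force: 30.0
```

Request:
servo_tool --pt "0 0 1 0 0 0 0" --pt "0 0 1 0 0 0 0" --pt "0 0 1 0 0 0 0" --pt "0 0 0 0 0 0 0"

```text
time: 35.35
ee_pos: [0.5646, -0.2074, 0.1129]
tool_rot: [-0.002, 0.561, 0.828, -0.0]
wrist_force: [0.1, -1.1, -0.3]
grip_width: 0.277
finger_force: 30.0
```

```bash
python3 s.py
```

```text
35.35 pos [ 0.5646 -0.2074  0.1129] x [-0.3698  0.9291  0.0022] z [-0.0032  0.0011 -1.    ] yaw 111.70089895811867 F [ 0.1336 -1.057  -0.3217] T [ 0.0121 -0.0166  0.0271] g 0.2774035319070244 29.99965021126493 j [ 0.2851  0.672   0.0326  1.7426 -0.0304  0.7309  0.7121]
```

Request:
servo_tool --pt "-0.08 0.17 0 0 0 0 0" --pt "0 0 0.8 0 0 0 0" --pt "0 0 0.8 0 0 0 0" --pt "0 0 0.5 0 0 0 0" --pt "0 0 0.2 0 0 0 0" --pt "0 0 0 0 0 0 0"

```text
time: 35.95
ee_pos: [0.5676, -0.2079, 0.0915]
tool_rot: [-0.0, 0.561, 0.828, -0.0]
wrist_force: [0.3, -0.3, -0.9]
grip_width: 0.274
finger_force: 30.0
```

```bash
python3 s.py
```

```text
35.95 pos [ 0.5676 -0.2079  0.0915] x [-0.3697  0.9291  0.0004] z [-0.0005  0.0002 -1.    ] yaw 111.69927073322182 F [ 0.3069 -0.2957 -0.9311] T [-0.0278 -0.0357  0.0279] g 0.2736152226689581 29.99966560883261 j [ 0.2856  0.7039  0.0307  1.7516 -0.0314  0.6871  0.712 ]
```

Request:
servo_tool --pt "0 -0.1 0.15 0 0 0 0" --pt "0 0 0.1 0 0 0 0" --pt "0 0 0 0 0 0 0"

```text
time: 36.25
ee_pos: [0.5669, -0.2084, 0.0894]
tool_rot: [0.0, 0.561, 0.828, 0.0]
wrist_force: [-0.5, 0.2, -0.9]
grip_width: 0.277
finger_force: 30.0
```

```bash
python3 s.py
```

```text
36.25 pos [ 0.5669 -0.2084  0.0894] x [-0.3696  0.9292 -0.    ] z [ 0.0001  0.     -1.    ] yaw 111.69394362424443 F [-0.4602  0.1632 -0.9376] T [0.0683 0.0242 0.0174] g 0.27650511597160693 29.999686207846878 j [ 0.2869  0.7059  0.0304  1.7552 -0.0314  0.6809  0.713 ]
```

Request:
servo_tool --pt "0 0 0.1 0 0 0 0" --pt "0 0 0 0 0 0 0" --pt "0 0 0 0 0 0 0"

```text
time: 36.55
ee_pos: [0.567, -0.2084, 0.0893]
tool_rot: [0.0, 0.561, 0.828, 0.0]
wrist_force: [-2.0, -0.2, 4.2]
grip_width: 0.277
finger_force: 30.0
```

Request:
servo_tool --pt "0 0 0.08 0 0 0 0" --pt "0 0 0 0 0 0 0"

```text
time: 36.75
ee_pos: [0.567, -0.2084, 0.0892]
tool_rot: [0.0, 0.561, 0.828, 0.0]
wrist_force: [-3.2, 0.8, 11.0]
grip_width: 0.274
finger_force: 30.0
```

Seated on the stand. I'll release and lift off.

Request:
servo_tool --pt "0 0 -0.1 0 0 0 0" --pt "0 0 0 0 0 0 0.45" --pt "0 0 0 0 0 0 0.55" --pt "0 0 0 0 0 0 0.6" --pt "0 0 0 0 0 0 0.6" --pt "0 0 -1.5 0 0 0 0.6" --pt "0 0 -2.5 0 0 0 0.6" --pt "0 0 -3 0 0 0 0.6" --pt "0 0 -3 0 0 0 0.6" --pt "0 0 -3 0 0 0 0.6" --pt "0 0 -3 0 0 0 0.6"

```text
time: 37.85
ee_pos: [0.5667, -0.2083, 0.2497]
tool_rot: [-0.0, 0.561, 0.828, 0.0]
wrist_force: [0.5, -0.5, -0.4]
grip_width: 0.599
finger_force: 0.0
```

Request:
servo_tool --pt "-3 0 0 0 0 0 0.6" --pt "-3 0 0 0 0 0 0.6" --pt "-2 0 0 0 0 0 0.6" --pt "0 0 0 0 0 0 0.6" --pt "0 0 0 0 0 0 0.6"

```text
time: 38.35
ee_pos: [0.5961, -0.2821, 0.248]
tool_rot: [-0.001, 0.562, 0.827, 0.0]
wrist_force: [0.9, 0.2, 0.9]
grip_width: 0.601
finger_force: 0.0
```

```bash
python3 s.py
python3 - <<'E'
from h import *
np.set_printoptions(precision=4,suppress=True)
p,d,i=shot('wrist');X=pts(d,i)
q=(X[...,2]>.135)&(X[...,2]<.158)&(np.hypot(X[...,0]-.567,X[...,1]+.207)<.03);P=X[q];h=cv2.convexHull((P[:,:2]*1e3).astype(np.float32))
print('driver top',len(P),P[:,2].max(),cv2.minEnclosingCircle(h))
p,d,i=shot('scene');X=pts(d,i);S=np.array([.6194,.2113]);an=np.radians(-13.5);ax=np.array([np.cos(an),np.sin(an)])
L=(X[...,:2]-S)@ax;W=(X[...,:2]-S)@[-ax[1],ax[0]];k=(L<-.08)&(L>-.14)&(abs(W)<.022)&(X[...,2]>.028)&(X[...,2]<.05);print('nose',np.percentile(L[k],[0,.5,2]))
E
```

```text
38.35 pos [ 0.5961 -0.2821  0.248 ] x [-0.3694  0.9293  0.0014] z [-0.0009  0.0012 -1.    ] yaw 111.67908809046577 F [0.9325 0.2147 0.9401] T [ 0.0171  0.0045 -0.0435] g 0.600676097246387 0.0 j [ 0.3722  0.6061  0.0483  1.4336 -0.0316  1.1039  0.8045]
driver top 980 0.15138062612693576 ((568.0938110351562, -207.80722045898438), 14.725234031677246)
nose [-0.1069 -0.1064 -0.1057]
```

The driver's top is back at 0.151 m in its original place, and the pin is still home.

```bash
python3 -c "from station import hand_in;print(hand_in())"
```

```text
the job is handed in; nothing more can be done
None
```

The job is handed in (no verdict was returned): the pin is home, the screw was turned clockwise to about 0.22 N m (roughly 0.06 rad past its bite) under about 10 N of press, and the driver is back upright and fully down in the stand.

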